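# Open the descaler's safety cap

### The job

The kettle needs descaling: slide the blue caddy that carries the descaler bottle up against the plain side of the grey drawer unit until the gap is closed and the faces are flush, so that the bottle is braced. Then press the orange safety cap down, twist it counter-clockwise (seen from above) while it is down until it comes free, and lift it straight up off the bottle. Finish still holding the cap in the gripper, level and still, 8 cm higher than it sat and straight above the bottle, with the caddy still standing flush and the other coffee things undisturbed.

Things in the scene. Friction and masses are not known exactly. Their poses are not given: they have to be found in the camera images.
- drawer_unit: Grey plastic drawer unit with clear drawer fronts and a blue snap latch, fastened to the cart, 200 (x) x 160 (y) x 110 (z) mm. Origin: centre of its underside. Drawer fronts face its own -x. The plain flat side the caddy must meet is its own -y side, at y = -80 mm, spanning x = -100 to 100 mm.
- caddy: Loose blue open-topped caddy, 110 (x) x 200 (y) x 60 (z) mm, 8 mm walls, 0.4 to 0.6 kg with its bottle; slides under 2 to 5 N. Origin: centre of its underside. Its +y end wall faces the unit across a 30 to 80 mm gap, up to 4 degrees askew. Fixed in its middle: white square bottle, green label, 76 x 76 mm, flat top 123 mm above the cart. The bay between bottle and -y end wall is empty, 54 mm wide.
- caddy_face_far (a point): Point on the outer face of the caddy's +y end wall (the one to butt against the drawer unit), 50 mm to the caddy's +x of its middle, 30 mm above the cart.
- caddy_face_near (a point): Point on the same outer face, 50 mm to the caddy's -x of its middle, 30 mm above the cart.
- caddy_tab (a point): Middle of the top edge of the caddy's raised grip tab, 60 (x) x 8 (y) mm, rising from the middle of the -y end wall (away from the drawer unit) to 100 mm above the cart. Pinch it from above across its thickness, or push the wall low. Axes are the caddy's; +y points to the drawer unit. Pushed only in its middle a skew caddy may jam on one corner: turn it square to the unit too.
- neck_top (a point): Top of the spring plunger in the bottle's neck when unpressed, on the bottle's axis, 175 mm above the cart. Below the cap the bottle has a conical shoulder, radius 30 mm at 123 mm to 22 mm at 135 mm above the cart. The bottle is fixed to the caddy. Two lips on the neck hold the cap's two inner lugs.
- cap_center (a point): Centre (half-way up) of the orange ribbed round safety cap, 50 mm across, 36 mm high, 30 g; seated, its underside is 145 mm above the cart. Unpressed it is locked. Pressed down at least 4.5 mm (stop at 7 mm) it turns counter-clockwise seen from above; after 55 to 125 degrees (best 75 to 90, keep it pressed until then) it lifts straight off.
- plunger (a joint): How far the cap's spring plunger is pressed down, in m: 0 unpressed, 0.007 fully down. The spring takes 4 N to start and about 10 N at full travel. It springs back.
- kettle: Copper-finish gooseneck kettle, about 148 mm across and 155 mm high, with handle and spout 250 mm long. Origin: centre of its underside. Bystander.
- grinder: Aluminium hand grinder, 50 mm across, 136 mm to its crank, which reaches 90 mm along its x; knob top 162 mm. Origin: centre of its underside. Bystander.
- dripper: Clear glass coffee dripper, foot 96 mm and rim 110 mm across, 81 mm high. Origin: centre of its underside. Bystander.
- mug: Tall white ceramic mug, 76 mm across, 125 mm high, handle to its +y. Origin: centre of its underside. Bystander.
Mind the look-alikes: they are no part of the job. Of the things shaped like the part that bears cap_center, the orange one is meant.

How it is judged:
On the way, in this order (a step that is already met when the one before it is completed fails the run):
1. the caddy is flush against the drawer unit, the cap still seated (y of each of caddy_face_far, caddy_face_near in the frame of drawer_unit above -0.084 m and x of caddy_tab in the frame of drawer_unit between -0.07 and 0.07 m and y of caddy_tab in the frame of drawer_unit below -0.2 m and angle between caddy's own z axis and vertical below 0.05 rad and z of cap_center in the frame of caddy below 0.171 m and horizontal distance between cap_center and neck_top below 0.008 m), for 0.2 s.
2. the cap is pressed down on the bottle (value of joint plunger above 0.004 m and z of cap_center in the frame of caddy below 0.171 m and horizontal distance between cap_center and neck_top below 0.008 m), for 0.05 s.
3. the cap is turned free while on the neck (angle between the x axis of cap and the x axis of caddy, either way round above 0.85 rad and z of cap_center in the frame of caddy below 0.171 m and horizontal distance between cap_center and neck_top below 0.008 m), for 0.05 s.
At the end, for the whole second after the job is handed in: The gripper holds the cap, still and level (0.2 rad), 55 to 140 mm higher than it sat and within 30 mm of the bottle's axis, touching neither bottle nor drawer unit; the caddy stands at rest against the unit, gap at most 6 mm (4 mm before opening) (z of cap_center in the frame of caddy between 0.218 and 0.303 m and horizontal distance between cap_center and neck_top below 0.03 m and angle between cap_center's own z axis and vertical below 0.2 rad and contact force between the fingers and cap above 1 N and contact force between cap and caddy below 0.05 N and contact force between cap and drawer_unit below 0.05 N and linear speed of cap below 0.03 m/s and linear speed of caddy below 0.02 m/s and y of each of caddy_face_far, caddy_face_near in the frame of drawer_unit above -0.086 m and x of caddy_tab in the frame of drawer_unit between -0.07 and 0.07 m and y of caddy_tab in the frame of drawer_unit below -0.2 m and angle between caddy's own z axis and vertical below 0.05 rad); the arm keeps its last pose, push and grip.
It fails at once if the copper kettle is moved or tipped (distance of kettle from where it was at the start of the episode above 0.02 m or angle between kettle's own z axis and vertical above 0.2 rad).
It fails at once if the aluminium hand grinder is moved or tipped (distance of grinder from where it was at the start of the episode above 0.02 m or angle between grinder's own z axis and vertical above 0.2 rad).
It fails at once if the glass dripper is moved or tipped (distance of dripper from where it was at the start of the episode above 0.02 m or angle between dripper's own z axis and vertical above 0.2 rad).
It fails at once if the tall mug is moved or tipped (distance of mug from where it was at the start of the episode above 0.02 m or angle between mug's own z axis and vertical above 0.2 rad).
It fails at once if the caddy is lifted or tipped (height (world z) of caddy above 0.02 m or angle between caddy's own z axis and vertical above 0.25 rad).
It also fails if it takes over 58 s, if anything falls off the work surface, if the arm or the gripper's body presses on something with over 40 N, if the wrist force passes 120 N, or if a joint passes its speed limit or range.

### The arm

A 6-joint arm with a two-finger parallel gripper is mounted at the origin on the work surface. World frame = base frame: x ahead of the robot, y to its left, z up, the work surface at z = 0. Lengths are in m, angles in rad, forces in N, time in s.
With the tool pointing down it reaches from about 0.35 to 0.85 m from the base axis. Payload 8.1 kg.
Tool frame: the origin (TCP) lies at the very end of the fingers, on their centre line; the grasp point (between the pads) lies robot.hold_point_z behind it (robot.hold_point_z is the distance from the TCP to the grasp point, in m); z points along the fingers, y is the direction in which the jaws open and shut (so a half turn about z gives the same grasp; the last joint's range is limited). The gripper opens to 93 mm and grips with 3 to 60 N. Pads are 15 mm wide; open, the fingers measure 128 mm over their backs; the gripper's body (75 mm by 188 mm) begins 65 mm behind the grasp point.
Start: joints at [1.161, 0.13, 1.488, -0, 1.523, -0.085], TCP at [0.191, 0.569, 0.219] pointing down, gripper open.
Joint ranges: [-2.96, 2.96], [-0.89, 2.26], [0.02, 2.5], [-1.34, 4.48], [0, 2.73], [-2.66, 2.66]. Speed limits (rad/s): [2.39, 2.39, 2.79, 3.14, 3.14, 3.14].

### API

Orientations are given as a rotation vector (axis times angle).
In Python, from plant import robot, cams gives the robot as it stands. The module is installed in compiled form; this text tells all that it offers.
- The arm moves only by the tool step_arm, never from a script. Its argument "deltas" is a list of rows, each an object with "offset": the shift along the tool's x, y, z in cm, a list of three; "roll": the turn about the tool's z in rad. In form: [{"offset": [x, y, z], "roll": roll}, ...]. A call has 1 to 12 rows; each row shifts and turns the commanded pose from where the row before left it, along the tool's axes as they then stand; what a row does not reach is not made up. A row lasts 1/8 s, in which the tool goes at most 62.5 mm and 10.7 degrees, less where a joint would pass 70% of its speed; a pose out of reach is approached as far as the arm can. A call with a gripper value outside its range is refused whole. "fingers" is the finger opening in cm, from 0 to 9.3, set as the call begins (left out, the last holds). The fingers move at their own pace and stop on an object; "grip_force" is the grip in N (left out, the last holds). Time passes only in rows, so rows that do not move let the fingers close. It gives the time, the measured TCP pose, the force and the opening at its end, in the units of the state.
- robot.read_state(): the state, without advancing time (a new reading comes with each control period).
- cams.read_camera(name): name is "side" or "top" or "wrist"; returns a dict with "pixels" (420x560x3 uint8, red, green, blue), "fx", "fy", "cx", "cy" (pixels), "extrinsics" (4x4, takes a point from world to camera coordinates). Camera axes: x right, y down, z forward; pixel columns grow to the right and rows downward; lengths in m; the calibration is good to about 2 mm. The wrist camera is an equidistant fisheye: a pixel r from the principal point sees the ray r / f radians off the axis. A picture is of the moment at which its call begins. There is no depth.
- robot.close_job(): hands the job in, once; it reports no verdict.
Trained networks look in a picture, given as the dict that the camera call returned (one of the last four; its "shot" number tells which), for a name from the list of things; names that differ only in an ending like _2 or _b are one class to them, and where a whole thing is asked for, a point or a joint stands for the part that bears it (a point fixed in the world has none). Each returns a list of dicts, best first, with "score" (0 to 1); they miss things now and then, are a little off and sometimes report something else, mostly with a low value. They report only what shows in the picture. A call takes as long as a camera call. They do not tell look-alikes from the thing itself.
- cams.boxes_of(picture, thing): "xy" ([column, row] in pixels, amid what is visible of it).
- cams.silhouettes(picture, thing): "mask" (420x560 bool, what is visible of it) and "xy" ([column, row] in pixels, amid what is visible of it).
- cams.pinpoint(picture, thing): "xy" ([column, row] in pixels: a listed point, or the origin of a listed thing).
The state is a dict: "t": time; "q": joint angles; "dq": joint speeds; "joint_torque": joint torques, N m; "tool_pos": TCP position; "orientation": TCP orientation; "force": force on the tool from outside, world axes, zero at the start; "wrist_torque": the same for the moment, N m; "opening": finger opening in m.
Only numpy, scipy, OpenCV 4.12 (cv2) and the standard library are available. Lean on these libraries where they do the work, as an engineer would, in place of code of your own. Each camera call takes 0.05 s, during which the arm holds its last target. There are 200 camera calls.

## Working session

There is one attempt and no reset: what is moved stays moved. The work goes in short steps, Python scripts to look and compute and a tool call to move; the robot and the scene stay as the last step left them, time stands still between calls to the robot, and variables do not carry over. Pictures are saved under pics/ and viewed, about 8 in all and at most 12, crops included, and the job is handed in when it is done.

Besides the shell and the picture viewer there is one more tool, called after "Emit:" as name([rows], argument=value, ...), one row to a line, values as JSON. step_arm: Moves the arm, as the interface text tells. Its arguments: {"type":"object","properties":{"deltas":{"type":"array"},"fingers":{"type":"number"},"grip_force":{"type":"number"}},"required":["deltas"]}

```bash
mkdir -p pics; cat > h.py <<'E'
import numpy as np, cv2
from plant import robot, cams
from scipy.spatial.transform import Rotation as R
def save(p,n): cv2.imwrite('pics/'+n,p["pixels"][:,:,::-1])
def ray(p,xy):
    E=np.array(p["extrinsics"]); u=(xy[0]-p["cx"])/p["fx"]; v=(xy[1]-p["cy"])/p["fy"]
    if p.get("fish"):
        r=np.hypot(u,v); s=np.sin(r)/max(r,1e-9); d=np.array([u*s,v*s,np.cos(r)])
    else: d=np.array([u,v,1.])
    return -E[:3,:3].T@E[:3,3], E[:3,:3].T@d
def atz(p,xy,z):
    o,d=ray(p,xy); return o+d*(z-o[2])/d[2]
def cam(n):
    p=cams.read_camera(n); p["fish"]=n=="wrist"; return p
def tri(obs):
    A=np.zeros((3,3));b=np.zeros(3)
    for p,xy in obs:
        o,d=ray(p,xy); d=d/np.linalg.norm(d); M=np.eye(3)-np.outer(d,d); A+=M;b+=M@o
    return np.linalg.solve(A,b)
E
python3 - <<'E'
from h import *
s=robot.read_state(); print({k:np.round(v,3) for k,v in s.items()}, robot.hold_point_z)
ps={n:cam(n) for n in("top","side","wrist")}
Z=dict(caddy_tab=.1,caddy_face_far=.03,caddy_face_near=.03,cap_center=.163,neck_top=.175,drawer_unit=0,caddy=0,kettle=0,grinder=0,dripper=0,mug=0)
for n,p in ps.items():
    save(p,n+'0.png'); print(n,np.round(p["extrinsics"],2).tolist(),p["fx"])
    for k,z in Z.items():
        print(' ',k,[(np.round(r["xy"]).tolist(),round(float(r["score"]),2),np.round(atz(p,r["xy"],z)[:2],3).tolist()) for r in cams.pinpoint(p,k)[:4]])
cv2.imwrite('pics/both.png',cv2.resize(np.hstack([ps["top"]["pixels"],ps["side"]["pixels"]])[:,:,::-1],(800,300),interpolation=cv2.INTER_AREA))
E
```

```text
{'t': np.float64(0.0), 'q': array([ 1.161,  0.131,  1.489, -0.   ,  1.523, -0.085]), 'dq': array([-0.001,  0.   ,  0.001, -0.   , -0.001, -0.001]), 'joint_torque': array([-2.0000e-03, -5.5985e+01, -4.9174e+01,  7.6000e-02,  3.6000e-02,
       -0.0000e+00]), 'tool_pos': array([0.191, 0.568, 0.218]), 'orientation': array([-5.08e-01, -3.10e+00,  3.00e-03]), 'force': array([-0.811,  1.163, -0.237]), 'wrist_torque': array([ 0.046,  0.029, -0.015]), 'opening': np.float64(0.093)} 0.0188
top [[0.03, -1.0, 0.02, -0.02], [-0.99, -0.03, -0.14, 0.57], [0.14, -0.02, -0.99, 1.33], [0.0, 0.0, 0.0, 1.0]] 391.2727427257911
  caddy_tab [([312.0, 232.0], 0.74, [0.495, -0.125])]
  caddy_face_far [([263.0, 202.0], 0.57, [0.603, 0.044])]
  caddy_face_near [([254.0, 231.0], 0.74, [0.501, 0.072])]
  cap_center [([288.0, 187.0], 0.62, [0.633, -0.04]), ([276.0, 270.0], 0.61, [0.369, -0.007]), ([288.0, 224.0], 0.51, [0.515, -0.043]), ([304.0, 272.0], 0.45, [0.366, -0.096])]
  neck_top [([287.0, 221.0], 0.76, [0.521, -0.039]), ([281.0, 225.0], 0.2, [0.508, -0.02])]
  drawer_unit [([215.0, 218.0], 0.67, [0.545, 
[... 881 characters left out ...]
]
  caddy [([272.0, 244.0], 0.94, [0.52, -0.036]), ([270.0, 207.0], 0.57, [0.584, 0.093]), ([246.0, 183.0], 0.36, [0.566, 0.22]), ([250.0, 212.0], 0.22, [0.518, 0.104])]
  kettle [([234.0, 129.0], 0.68, [0.646, 0.478])]
  grinder [([392.0, 354.0], 0.68, [0.619, -0.475]), ([267.0, 202.0], 0.22, [0.584, 0.115])]
  dripper [([328.0, 184.0], 0.56, [0.798, 0.085])]
  mug [([311.0, 405.0], 0.8, [0.378, -0.477])]
wrist [[0.32, 0.95, -0.0, -0.6], [0.91, -0.31, 0.28, -0.03], [0.27, -0.09, -0.96, 0.39], [0.0, 0.0, 0.0, 1.0]] 325.19226210127806
  caddy_tab []
  caddy_face_far []
  caddy_face_near []
  cap_center []
  neck_top []
  drawer_unit []
  caddy []
  kettle []
  grinder []
  dripper []
  mug []
```

View pics/both.png

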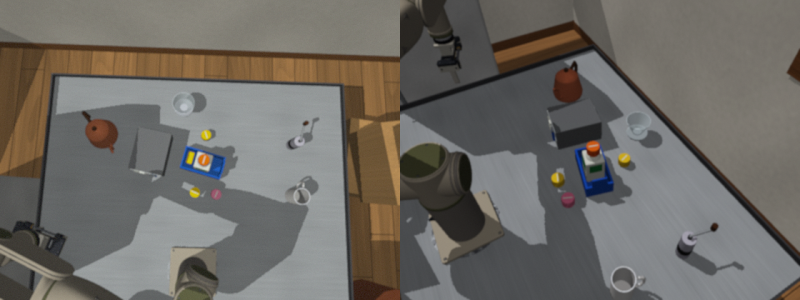

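```bash
python3 - <<'E'
import cv2
a=cv2.imread('pics/side0.png')[140:320,180:420]; cv2.imwrite('pics/c1.png',cv2.resize(a,None,fx=3.3,fy=3.3,interpolation=cv2.INTER_CUBIC))
E
```

```text
(no output)
```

View pics/c1.png

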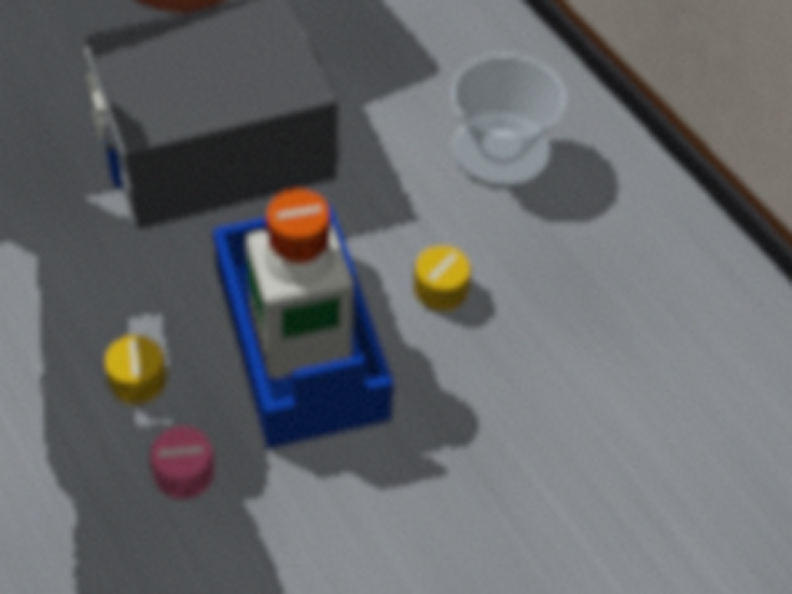

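The orange cap sits on the bottle at side px (272,207). The look-alikes are loose yellow caps at (315,222) and (221,252) and a pink one at (235,281). Only the orange one matches the description. The tab pinch would put the gripper body into the cap, so I'll push the wall low with two spread fingers.

Emit:
step_arm([
  {"offset": [-5.5,-0.3,-0.8],"roll": 0.1},
  {"offset": [-5.5,-0.3,-0.8],"roll": 0.1},
  {"offset": [-5.5,-0.3,-0.8],"roll": 0.1},
  {"offset": [-5.5,-0.3,-0.8],"roll": 0.1},
  {"offset": [-5.5,-0.3,-0.8],"roll": 0.1},
  {"offset": [-5.5,-0.3,-0.8],"roll": 0.1},
  {"offset": [-5.5,-0.3,-0.8],"roll": 0.1},
  {"offset": [-5.5,-0.3,-0.8],"roll": 0.1},
  {"offset": [-5.5,-0.3,-0.8],"roll": 0.1},
  {"offset": [-5.5,-0.3,-0.8],"roll": 0.1},
  {"offset": [-5.5,-0.3,0],"roll": 0.1},
  {"offset": [-5.5,-0.3,0],"roll": 0.1},
], fingers=6)

```text
t: 3.3
tool_pos: [0.5641, 0.0682, 0.2988]
orientation: [2.173, 2.268, 0.001]
force: [0.7, -0.2, 0.4]
opening: 0.0599
```

```bash
python3 - <<'E'
from h import *
s=robot.read_state(); print({k:np.round(s[k],3) for k in("t","q","tool_pos","orientation","force")})
p=cam("wrist"); save(p,'w1.png')
for k,z in dict(caddy_tab=.1,caddy_face_far=.03,caddy_face_near=.03,cap_center=.163,neck_top=.175,drawer_unit=0,caddy=0).items():
    print(k,[(np.round(r["xy"]).tolist(),round(float(r["score"]),2),np.round(atz(p,r["xy"],z)[:2],3).tolist()) for r in cams.pinpoint(p,k)[:3]])
E
```

```text
{'t': np.float64(3.3), 'q': array([ 0.03 ,  0.025,  1.455, -0.   ,  1.662, -0.012]), 'tool_pos': array([0.564, 0.068, 0.299]), 'orientation': array([2.173e+00, 2.268e+00, 1.000e-03]), 'force': array([ 0.669, -0.243,  0.438])}
caddy_tab []
caddy_face_far [([299.0, 187.0], 0.89, [0.588, 0.055])]
caddy_face_near [([230.0, 168.0], 0.75, [0.494, 0.077])]
cap_center [([156.0, 276.0], 0.73, [0.429, -0.021]), ([231.0, 291.0], 0.72, [0.514, -0.034]), ([154.0, 214.0], 0.65, [0.433, 0.05])]
neck_top []
drawer_unit [([280.0, 69.0], 0.84, [0.555, 0.218])]
caddy [([247.0, 237.0], 0.85, [0.515, -0.033])]
```

View pics/w1.png

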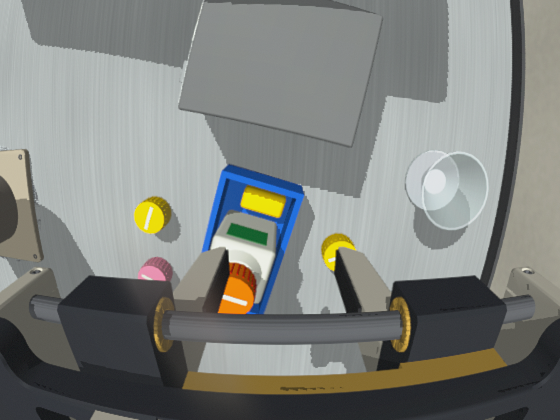

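The wrist view shows the unit's top near edge from (179,109) to (352,146), the caddy's +y rim from (226,165) to (303,188), and the orange cap at (237,290).

```bash
python3 - <<'E'
from h import *
p=cam("wrist")
g=lambda xy,z:atz(p,xy,z)[:2]
a,b,c=g((179,109),.11),g((352,146),.11),g((382,14),.11)
u=(b-a)/np.linalg.norm(b-a)
print("unit",a,b,c,np.linalg.norm(b-a),np.linalg.norm(c-b),np.degrees(np.arctan2(u[1],u[0])))
d,e=g((226,165),.06),g((303,188),.06)
print("caddy",d,e,np.linalg.norm(e-d),np.degrees(np.arctan2(*(e-d)[::-1])))
d2,e2=g((230,168),.03),g((299,187),.03)
for n,v in(("d",d),("e",e),("tab",np.array([.494,-.118])),("cap",np.array([.518,-.032]))):
    w=v-(a+b)/2; print(n,"x",w@u,"y off face",w@[-u[1],u[0]])
s=robot.read_state();M=R.from_rotvec(s["orientation"]).as_matrix();print(M.round(3))
E
```

```text
unit [0.44514925 0.15855542] [0.63849049 0.12470773] [0.66541805 0.28056228] 0.19628168556999923 0.15816363098890268 -9.929974989901128
caddy [0.49197085 0.08892682] [0.59090295 0.06355324] 0.10213412078673924 -14.384859748960958
d x -0.040013596323151435 y off face -0.060511381230740444
e x 0.061811957277910855 y off face -0.0684445560502834
tab x -0.0023314650652599897 y off face -0.2639883663014152
cap x 0.0064787742104427636 y off face -0.17513804450174553
[[-0.048  0.999  0.   ]
 [ 0.999  0.048  0.   ]
 [ 0.     0.    -1.   ]]
```

Emit:
step_arm([
  {"offset": [0,0,0],"roll": 0.111},
  {"offset": [0,0,0],"roll": 0.111},
  {"offset": [-6.05,-0.9,0],"roll": 0},
  {"offset": [-6.05,-0.9,0],"roll": 0},
  {"offset": [-6.05,-0.9,0],"roll": 0},
  {"offset": [-6.05,-0.9,0],"roll": 0},
  {"offset": [0,0,5],"roll": 0},
  {"offset": [0,0,5],"roll": 0},
  {"offset": [0,0,5],"roll": 0},
  {"offset": [0,0,0],"roll": 0},
  {"offset": [0,0,0],"roll": 0},
])

```text
t: 5.12
tool_pos: [0.4872, -0.1618, 0.1508]
orientation: [2.406, 2.018, 0.001]
force: [0.1, 0.1, -0.3]
opening: 0.0601
```

```bash
python3 - <<'E'
from h import *
s=robot.read_state(); print({k:np.round(s[k],3) for k in("t","q","tool_pos","orientation","force")})
p=cam("wrist"); save(p,'w2.png')
for k,z in dict(caddy_tab=.1,cap_center=.163,neck_top=.175,caddy=0).items():
    print(k,[(np.round(r["xy"]).tolist(),round(float(r["score"]),2),np.round(atz(p,r["xy"],z)[:2],3).tolist()) for r in cams.pinpoint(p,k)[:3]])
E
```

```text
{'t': np.float64(5.125), 'q': array([-0.421, -0.065,  1.813,  0.   ,  1.391, -0.246]), 'tool_pos': array([ 0.487, -0.162,  0.151]), 'orientation': array([2.406e+00, 2.018e+00, 1.000e-03]), 'force': array([ 0.056,  0.119, -0.345])}
caddy_tab [([276.0, 177.0], 0.79, [0.49, -0.123]), ([288.0, 63.0], 0.58, [0.511, -0.048])]
cap_center [([288.0, 9.0], 0.88, [0.513, -0.032]), ([149.0, 162.0], 0.75, [0.432, -0.092]), ([436.0, 58.0], 0.7, [0.583, -0.064])]
neck_top []
caddy [([284.0, 62.0], 0.93, [0.513, -0.031]), ([294.0, 8.0], 0.69, [0.532, 0.023])]
```

View pics/w2.png

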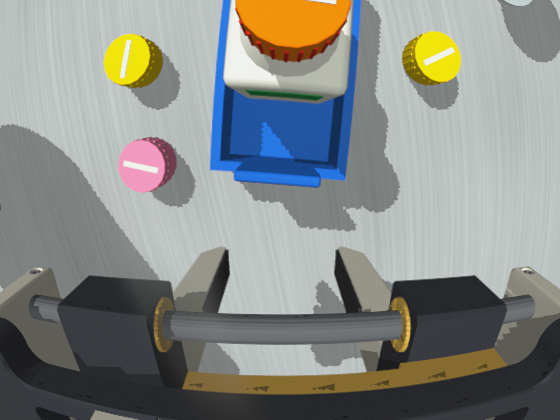

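The tab is at px (277,177), centred between the fingers, and the pushing line is clear. Going down and pushing.

Emit:
step_arm([
  {"offset": [0,0,5],"roll": 0},
  {"offset": [0,0,5.5],"roll": 0},
  {"offset": [1,0,0],"roll": 0},
  {"offset": [1,0,0],"roll": 0},
  {"offset": [0.7,0,0],"roll": 0},
  {"offset": [0.7,0,0],"roll": 0},
  {"offset": [0.7,0,0],"roll": 0},
  {"offset": [0.7,0,0],"roll": 0},
  {"offset": [0.7,0,0],"roll": 0},
  {"offset": [0.7,0,0],"roll": 0},
])

```text
t: 6.62
tool_pos: [0.4967, -0.1006, 0.0436]
orientation: [-2.408, -2.018, 0.001]
force: [-1.0, -4.8, 3.5]
opening: 0.0596
```

Emit:
step_arm([
  {"offset": [0.7,0,0],"roll": 0},
  {"offset": [0.7,0,0],"roll": 0},
  {"offset": [0.5,0,0],"roll": 0},
  {"offset": [0.5,0,0],"roll": 0},
  {"offset": [0,0,0],"roll": 0},
])

```text
t: 7.25
tool_pos: [0.5008, -0.0764, 0.0432]
orientation: [-2.407, -2.017, -0.0]
force: [-0.4, -0.3, -0.0]
opening: 0.0601
```

```bash
python3 - <<'E'
from h import *
s=robot.read_state(); print({k:np.round(s[k],3) for k in("t","q","tool_pos","orientation","force")})
p=cam("top"); q=cam("side")
a=p["pixels"][160:280,180:340]; b=q["pixels"][140:260,200:360]
im=np.vstack([cv2.resize(x[:,:,::-1],None,fx=2.5,fy=2.5,interpolation=cv2.INTER_CUBIC) for x in(a,b)])
cv2.imwrite('pics/c2.png',im)
for n,c in(("top",p),("side",q)):
  for k,z in dict(caddy_face_far=.03,caddy_face_near=.03,caddy_tab=.1,cap_center=.163,drawer_unit=0,caddy=0).items():
    print(n,k,[(round(float(r["score"]),2),np.round(atz(c,r["xy"],z)[:2],3).tolist()) for r in cams.pinpoint(c,k)[:3]])
E
```

```text
{'t': np.float64(7.25), 'q': array([-2.530e-01,  4.100e-02,  1.917e+00,  1.000e-03,  1.184e+00,
       -7.800e-02]), 'tool_pos': array([ 0.501, -0.076,  0.043]), 'orientation': array([-2.407, -2.017, -0.   ]), 'force': array([-0.439, -0.33 , -0.041])}
top caddy_face_far [(0.97, [0.599, 0.115]), (0.44, [0.507, -0.072])]
top caddy_face_near [(0.84, [0.502, 0.143])]
top caddy_tab [(0.76, [0.492, -0.065])]
top cap_center [(0.72, [0.372, -0.092]), (0.61, [0.512, 0.027]), (0.6, [0.624, -0.038])]
top drawer_unit [(0.79, [0.548, 0.208])]
top caddy [(0.69, [0.525, 0.041])]
side caddy_face_far []
side caddy_face_near [(0.64, [0.498, 0.134])]
side caddy_tab [(0.97, [0.507, -0.06])]
side cap_center [(0.75, [0.353, -0.089]), (0.74, [0.585, -0.135]), (0.72, [0.336, -0.178])]
side drawer_unit [(0.96, [0.561, 0.217])]
side caddy [(0.74, [0.525, 0.034])]
```

View pics/c2.png

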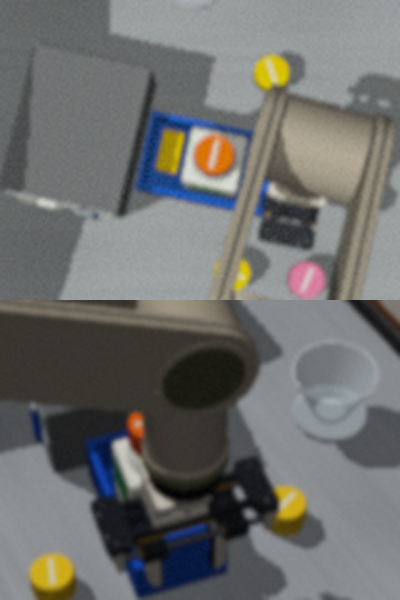

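The caddy is following squarely, with about 1–1.5 cm of gap left. Advancing gently until the force rises.

Emit:
step_arm([
  {"offset": [0.3,0,0],"roll": 0},
  {"offset": [0.3,0,0],"roll": 0},
  {"offset": [0.2,0,0],"roll": 0},
  {"offset": [0.2,0,0],"roll": 0},
])

```text
t: 8.45
tool_pos: [0.5026, -0.0684, 0.0437]
orientation: [2.407, 2.017, -0.003]
force: [-3.7, -13.4, 0.6]
opening: 0.0599
```

Emit:
step_arm([
  {"offset": [0.15,0,0],"roll": 0},
  {"offset": [0.15,0,0],"roll": 0},
])

```text
t: 8.7
tool_pos: [0.5023, -0.0683, 0.0437]
orientation: [2.406, 2.015, -0.009]
force: [-9.4, -25.3, 2.5]
opening: 0.0602
```

Emit:
step_arm([
  {"offset": [0.15,0,0],"roll": 0},
  {"offset": [0.1,0,0],"roll": 0},
])

```text
t: 8.95
tool_pos: [0.5022, -0.0681, 0.0438]
orientation: [2.405, 2.013, -0.014]
force: [-13.5, -34.2, 4.3]
opening: 0.0599
```

Emit:
step_arm([
  {"offset": [-0.3,0,0],"roll": 0},
  {"offset": [0,0,0],"roll": 0},
])

```text
t: 9.2
tool_pos: [0.5022, -0.0682, 0.0437]
orientation: [2.407, 2.015, -0.007]
force: [-7.6, -18.8, 2.5]
opening: 0.0601
```

```bash
python3 - <<'E'
from h import *
s=robot.read_state(); print({k:np.round(s[k],3) for k in("t","tool_pos","orientation","force","wrist_torque")})
p=cam("wrist");t=cam("top")
cv2.imwrite('pics/c3.png',np.vstack([p["pixels"][:200,:,::-1],cv2.resize(t["pixels"][175:245,190:330,::-1],(560,280),interpolation=cv2.INTER_CUBIC)]))
E
```

```text
{'t': np.float64(9.2), 'tool_pos': array([ 0.502, -0.068,  0.044]), 'orientation': array([ 2.407,  2.015, -0.007]), 'force': array([ -7.612, -18.847,   2.462]), 'wrist_torque': array([-3.299,  1.126, -0.26 ])}
```

View pics/c3.png

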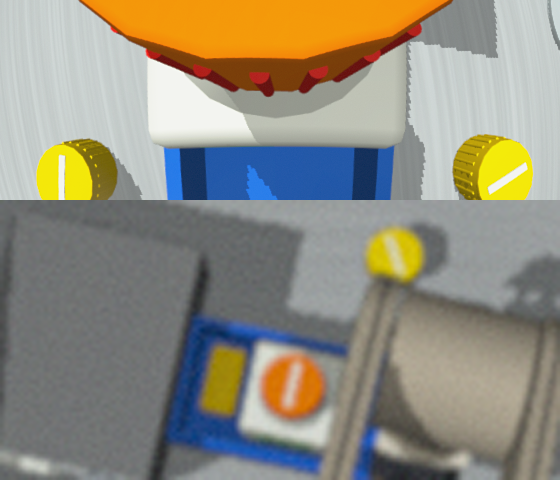

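Contact is firm and centred (moment about z only -0.26 N m), and it looks flush. Backing off, rising, and checking from above.

Emit:
step_arm([
  {"offset": [-1.5,0,0],"roll": 0},
  {"offset": [-3,0,0],"roll": 0},
  {"offset": [0,0,-5.5],"roll": 0},
  {"offset": [0,0,-6],"roll": 0},
  {"offset": [0,0,-6],"roll": 0},
  {"offset": [0,0,-6],"roll": 0},
  {"offset": [5,0,-3],"roll": 0},
  {"offset": [5,0,0],"roll": 0},
  {"offset": [0,0,0],"roll": 0},
  {"offset": [0,0,0],"roll": 0},
], fingers=8.5)

```text
t: 10.55
tool_pos: [0.5127, -0.0107, 0.3082]
orientation: [-2.406, -2.019, 0.001]
force: [0.0, -0.5, -0.4]
opening: 0.0853
```

```bash
python3 - <<'E'
from h import *
s=robot.read_state(); print({k:np.round(s[k],3) for k in("t","q","tool_pos","orientation","force")})
p=cam("wrist"); save(p,'w4.png')
for k,z in dict(caddy_face_far=.03,caddy_face_near=.03,cap_center=.163,neck_top=.175,caddy=0,drawer_unit=0).items():
    print(k,[(np.round(r["xy"]).tolist(),round(float(r["score"]),2),np.round(atz(p,r["xy"],z)[:2],3).tolist()) for r in cams.pinpoint(p,k)[:3]])
for r in cams.silhouettes(p,"cap_center")[:4]:
    m=r["mask"]; col=p["pixels"][m].mean(0).round(); print(np.round(r["xy"]),m.sum(),col)
E
```

```text
{'t': np.float64(10.55), 'q': array([-0.121, -0.126,  1.583,  0.   ,  1.685,  0.054]), 'tool_pos': array([ 0.513, -0.011,  0.308]), 'orientation': array([-2.406e+00, -2.019e+00,  1.000e-03]), 'force': array([ 0.004, -0.452, -0.424])}
caddy_face_far [([317.0, 69.0], 0.57, [0.585, 0.126])]
caddy_face_near [([247.0, 70.0], 0.62, [0.491, 0.142]), ([319.0, 67.0], 0.43, [0.587, 0.129])]
cap_center [([382.0, 182.0], 0.88, [0.615, -0.01]), ([184.0, 185.0], 0.87, [0.418, 0.021]), ([278.0, 151.0], 0.84, [0.517, 0.037])]
neck_top [([281.0, 221.0], 0.35, [0.508, -0.03])]
caddy []
drawer_unit [([281.0, 16.0], 0.58, [0.551, 0.219])]
[204. 241.] 595 [178. 109. 132.]
[183. 181.] 1048 [206. 192.  32.]
[278. 151.] 2312 [230. 141.  37.]
[382. 181.] 1041 [213. 198.  32.]
```

View pics/w4.png

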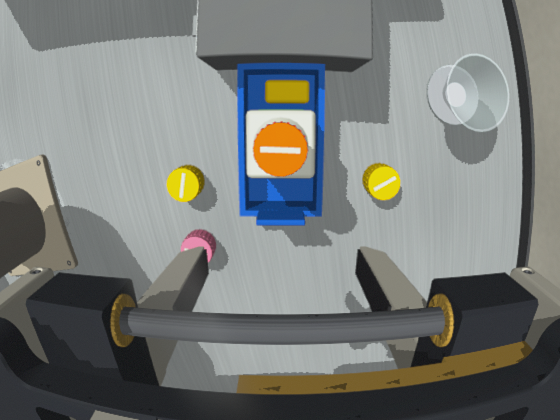

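The orange cap is at (280,149). I need an enlarged look at the seam near (280,64), since the unit's edge looks slightly tilted there.

```bash
python3 - <<'E'
import cv2,numpy as np
a=cv2.imread('pics/w4.png')[0:120,180:390]; a=cv2.convertScaleAbs(a,alpha=1.6); cv2.imwrite('pics/c4.png',cv2.resize(a,None,fx=3.8,fy=3.8,interpolation=cv2.INTER_CUBIC))
E
```

```text
(no output)
```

View pics/c4.png

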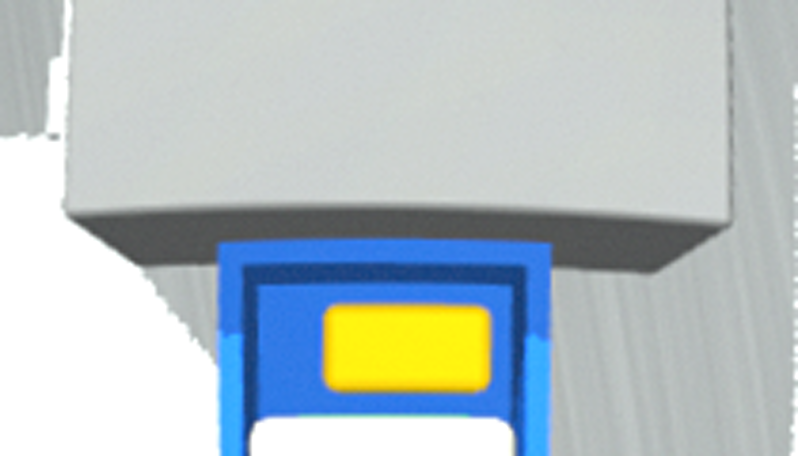

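```bash
python3 - <<'E'
from h import *
p=cam("wrist")
g=lambda x,y,z:atz(p,(180+x/3.8,y/3.8),z)[:2]
L={"top":(g(66,213,.11),g(730,224,.11)),"bot":(g(140,265,0),g(655,271,0)),"rim":(g(220,243,.06),g(550,243,.06))}
for k,(a,b) in L.items(): print(k,a,b,np.linalg.norm(b-a),np.degrees(np.arctan2(*(b-a)[::-1])))
for k in("top","bot"):
    a,b=L[k]; u=(b-a)/np.linalg.norm(b-a)
    for v in L["rim"]: print(k,"gap",(v-a)@[-u[1],u[0]])
for xy in((280,149),(278,151)): print("cap",atz(p,xy,.181)[:2],atz(p,xy,.163)[:2])
E
```

```text
top [0.44617319 0.15632443] [0.6392981  0.11882609] 0.1967316834985517 -10.988182007826438
bot [0.44690295 0.15582018] [0.64005374 0.11930985] 0.19657118581632946 -10.704041185743138
rim [0.48465693 0.14587243] [0.59206967 0.12658496] 0.10913066421495231 -10.179782123427241
top gap -0.0029251219913225667
top gap -0.00138542238216759
bot gap -0.0027623800010160944
bot gap -0.0017638432529281725
cap [0.51991245 0.03895277] [0.51951778 0.03731227]
cap [0.51781368 0.03747883] [0.51729034 0.03574796]
```

Both corner gaps read 1–3 mm with about 0.7° skew, within my measurement error and below 4 mm. The cap is at (0.5195, 0.038), and the push geometry independently gives (0.521, 0.038). Going down on the cap and gripping it.

Emit:
step_arm([
  {"offset": [4.9,-0.1,0],"roll": 0},
  {"offset": [0,0,5.5],"roll": 0},
  {"offset": [0,0,5],"roll": 0},
  {"offset": [0,0,3.6],"roll": 0},
  {"offset": [0,0,2],"roll": 0},
  {"offset": [0,0,0],"roll": 0},
  {"offset": [0,0,0],"roll": 0},
])

```text
t: 11.88
tool_pos: [0.5212, 0.0376, 0.1489]
orientation: [2.407, 2.017, 0.002]
force: [-0.4, 0.0, 0.1]
opening: 0.0848
```

Emit:
step_arm([
  {"offset": [0,0,0],"roll": 0},
  {"offset": [0,0,0],"roll": 0},
  {"offset": [0,0,0],"roll": 0},
  {"offset": [0,0,0],"roll": 0},
  {"offset": [0,0,0],"roll": 0},
  {"offset": [0,0,0],"roll": 0},
], fingers=4, grip_force=40)

```text
t: 12.62
tool_pos: [0.5206, 0.0377, 0.1478]
orientation: [2.408, 2.018, 0.0]
force: [-0.5, -0.8, 1.5]
opening: 0.0486
```

Emit:
step_arm([
  {"offset": [0,0,0.3],"roll": 0},
  {"offset": [0,0,0.3],"roll": 0},
  {"offset": [0,0,0.3],"roll": 0},
  {"offset": [0,0,0.1],"roll": 0},
  {"offset": [0,0,0],"roll": 0},
  {"offset": [0,0,0],"roll": 0},
])

```text
t: 13.38
tool_pos: [0.5215, 0.0376, 0.1407]
orientation: [2.406, 2.016, 0.003]
force: [-9.8, -0.8, 23.0]
opening: 0.0486
```

Fully down (7.1 mm, 23 N). Now twisting counter-clockwise.

Emit:
step_arm([
  {"offset": [0,0,0],"roll": -0.1},
  {"offset": [0,0,0],"roll": -0.1},
  {"offset": [0,0,0],"roll": -0.1},
  {"offset": [0,0,0],"roll": -0.1},
])

```text
t: 13.88
tool_pos: [0.5217, 0.0385, 0.1405]
orientation: [1.954, 2.458, 0.005]
force: [-7.1, 3.5, 20.4]
opening: 0.0487
```

```bash
python3 - <<'E'
from h import *
s=robot.read_state(); print({k:np.round(s[k],3) for k in("t","q","tool_pos","orientation","force","wrist_torque","opening")})
E
```

```text
{'t': np.float64(13.875), 'q': array([-2.500e-02, -3.000e-02,  1.799e+00,  1.000e-03,  1.370e+00,
       -2.530e-01]), 'tool_pos': array([0.522, 0.038, 0.141]), 'orientation': array([1.954, 2.458, 0.005]), 'force': array([-7.107,  3.462, 20.426]), 'wrist_torque': array([ 0.531,  1.277, -0.09 ]), 'opening': np.float64(0.049)}
```

Emit:
step_arm([
  {"offset": [0,0,0],"roll": -0.1},
  {"offset": [0,0,0],"roll": -0.1},
  {"offset": [0,0,0],"roll": -0.1},
  {"offset": [0,0,0],"roll": -0.1},
  {"offset": [0,0,0],"roll": -0.1},
  {"offset": [0,0,0],"roll": -0.1},
  {"offset": [0,0,0],"roll": -0.1},
  {"offset": [0,0,0],"roll": -0.1},
  {"offset": [0,0,0],"roll": -0.1},
  {"offset": [0,0,0],"roll": -0.1},
  {"offset": [0,0,0],"roll": -0.05},
  {"offset": [0,0,0],"roll": 0},
])

```text
t: 15.38
tool_pos: [0.5226, 0.0384, 0.1406]
orientation: [0.462, 3.102, 0.003]
force: [-2.1, 2.8, 16.8]
opening: 0.0488
```

```bash
python3 - <<'E'
from h import *
s=robot.read_state(); print({k:np.round(s[k],3) for k in("t","q","tool_pos","orientation","force","wrist_torque","opening")})
M=R.from_rotvec(s["orientation"]).as_matrix(); print("y yaw",np.degrees(np.arctan2(M[1,1],M[0,1])))
p=cam("wrist"); save(p,'w5.png')
E
```

```text
{'t': np.float64(15.375), 'q': array([-2.500e-02, -3.000e-02,  1.798e+00,  1.000e-03,  1.368e+00,
       -1.301e+00]), 'tool_pos': array([0.523, 0.038, 0.141]), 'orientation': array([4.620e-01, 3.102e+00, 3.000e-03]), 'force': array([-2.073,  2.845, 16.846]), 'wrist_torque': array([0.551, 0.347, 0.084]), 'opening': np.float64(0.049)}
y yaw 73.06059905871295
```

View pics/w5.png

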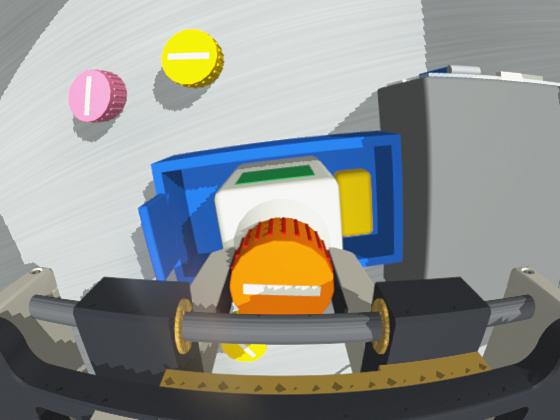

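The cap's mark is still along the jaw axis, so it turned about 83° with the gripper. The caddy still looks flush. Lifting straight up.

Emit:
step_arm([
  {"offset": [0,0,-0.4],"roll": 0},
  {"offset": [0,0,-0.4],"roll": 0},
  {"offset": [0,0,-0.4],"roll": 0},
  {"offset": [0,0,-0.4],"roll": 0},
  {"offset": [0,0,-0.4],"roll": 0},
])

```text
t: 16.05
tool_pos: [0.5201, 0.0376, 0.1573]
orientation: [-0.464, -3.106, 0.0]
force: [0.6, -0.2, -1.4]
opening: 0.0488
```

Emit:
step_arm([
  {"offset": [0,0,-1],"roll": 0},
  {"offset": [0,0,-1],"roll": 0},
  {"offset": [0,0,-1],"roll": 0},
  {"offset": [0,0,-1],"roll": 0},
  {"offset": [0,0,-1],"roll": 0},
  {"offset": [0,0,-1],"roll": 0},
  {"offset": [0,0,-1],"roll": 0},
  {"offset": [0,0,0],"roll": 0},
  {"offset": [0,0,0],"roll": 0},
  {"offset": [0,0,0],"roll": 0},
])

```text
t: 17.3
tool_pos: [0.5202, 0.0377, 0.227]
orientation: [-0.464, -3.106, 0.0]
force: [-0.5, -0.4, -0.3]
opening: 0.0488
```

```bash
python3 - <<'E'
from h import *
s=robot.read_state(); print({k:np.round(s[k],4) for k in("t","tool_pos","orientation","force","wrist_torque","opening")})
p=cam("wrist"); t=cam("top"); q=cam("side")
x=[cv2.resize(a[:,:,::-1],(400,300),interpolation=cv2.INTER_CUBIC) for a in(p["pixels"],p["pixels"][100:310,120:400],t["pixels"][150:300,180:380],q["pixels"][120:270,180:380])]
cv2.imwrite('pics/c6.png',np.vstack([np.hstack(x[:2]),np.hstack(x[2:])]))
cv2.imwrite('pics/w6.png',p["pixels"][:,:,::-1])
for n,c in(("w",p),("top",t),("side",q)):
  for k,z in dict(caddy_face_far=.03,caddy_face_near=.03,caddy_tab=.1,neck_top=.175,cap_center=.243,kettle=0,grinder=0,dripper=0,mug=0).items():
    print(n,k,[(round(float(r["score"]),2),np.round(atz(c,r["xy"],z)[:2],3).tolist()) for r in cams.pinpoint(c,k)[:4]])
E
```

```text
{'t': np.float64(17.3), 'tool_pos': array([0.5202, 0.0377, 0.227 ]), 'orientation': array([-4.6430e-01, -3.1061e+00,  2.0000e-04]), 'force': array([-0.5337, -0.3614, -0.3047]), 'wrist_torque': array([-0.0104,  0.0041,  0.0375]), 'opening': np.float64(0.0488)}
w caddy_face_far [(0.74, [0.587, 0.128])]
w caddy_face_near [(0.9, [0.49, 0.149])]
w caddy_tab [(0.64, [0.501, -0.055])]
w neck_top [(0.64, [0.642, 0.069]), (0.6, [0.521, 0.038])]
w cap_center [(0.66, [0.522, 0.037]), (0.63, [0.415, 0.038]), (0.58, [0.411, -0.003])]
w kettle [(0.93, [0.646, 0.468])]
w grinder []
w dripper [(0.9, [0.803, 0.069])]
w mug []
top caddy_face_far []
top caddy_face_near [(0.62, [0.497, 0.127]), (0.23, [0.365, -0.465])]
top caddy_tab [(0.57, [0.503, -0.057])]
top neck_top [(0.82, [0.515, 0.042])]
top cap_center [(0.55, [0.359, -0.003]), (0.54, [0.37, -0.092]), (0.23, [0.518, 0.186])]
top kettle []
top grinder [(0.9, [0.612, -0.481])]
top dripper []
top mug [(0.98, [0.367, -0.481])]
side caddy_face_far [(0.75, [0.592, 0.121])]
side caddy_face_near [(0.92, [0.496, 0.144])]
side caddy_tab [(0.82, [0.504, -0.055])]
side neck_top [(0.73, [0.48, -0.099]), (0.65, [0.526, 0.041]), (0.6, [0.339, -0.52])]
side cap_center [(0.86, [0.319, -0.228]), (0.8, [0.334, -0.146]), (0.78, [0.553, -0.189]), (0.49, [0.519, 0.034])]
side kettle [(0.25, [0.59, 0.151])]
side grinder [(0.63, [0.622, -0.472])]
side dripper [(0.92, [0.797, 0.087])]
side mug [(0.82, [0.371, -0.473]), (0.37, [0.539, 0.02])]
```

View pics/c6.png

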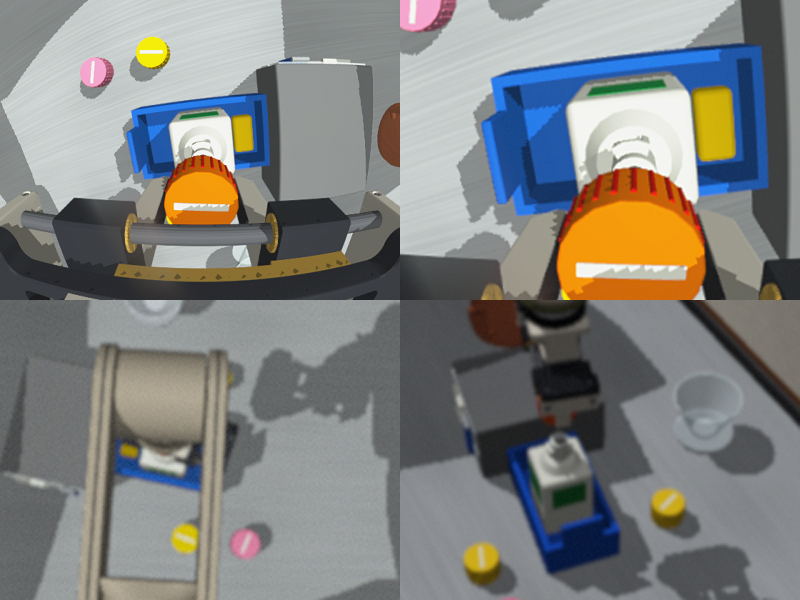

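The cap is off and held, the neck is bare, and the face points lie on the unit's face line within about 1–3 mm. Handing in.

```bash
python3 -c "
from plant import robot
print(robot.close_job())"
```

```text
the job is handed in; nothing more can be done
None
```

The job is done and handed in at about 17.5 s of the 58 s allowed; `close_job` reports no verdict. I pushed the caddy flush with two spread fingers on its end wall, because pinching the tab would have driven the gripper body into the cap. Then I gripped the orange cap, pressed it about 7 mm down to its stop, turned it about 83° counter-clockwise and lifted it straight off.

**Last checks that held:**
- **Cap:** it is held level at 40 N grip (opening 48.8 mm), 79 mm above where it sat. It is within about 3 mm of the bottle's axis, the neck is bare and the outside force is near zero.
- **Flushness:** after the push, the caddy's corner gaps measured 1–3 mm with about 0.7° of skew. After the lift, the wrist and side views still put it against the unit.
- **Bystanders:** kettle, grinder, dripper and mug read within about 20 mm of their first positions. That is no finer than the network's scatter, and none was touched.

**What disagreed:** the network's top-view reading of the near corner came out about 2 cm off the face. The arm blocked that view, and the wrist and side views contradict it. Some low-score neck and cap hits landed on the loose look-alike caps or elsewhere and were ignored.

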